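# Tighten two spoke nipples by counted quarter turns with the T-key

## Robot

A 6-joint arm with a two-finger parallel gripper is mounted at the origin on the work surface. World frame = base frame: x ahead of the robot, y to its left, z up, the work surface at z = 0. Lengths are in m, angles in rad, forces in N, time in s.
With the tool pointing down it reaches from about 0.275 to 0.75 m from the base axis. Payload 10.2 kg.
Tool frame: the origin (TCP) lies at the centre of the arm's flange, where the gripper is bolted on; the fingertips stand 166 mm ahead of it and the grasp point (between the pads) lies 147 mm ahead of it (env.tips_ahead is the distance from the TCP to the fingertips, in m); x points along the fingers, y is the direction in which the jaws open and shut, and the axes are right-handed (so a half turn about x gives the same grasp; the last joint's range is limited). The gripper opens to 88 mm and grips with 3 to 60 N. Pads are 18 mm wide; open, the fingers measure 123 mm over their backs; the gripper's body (75 mm by 187 mm) begins 45 mm behind the grasp point.
Start: joints at [0.939, 0.313, 1.498, -0, 1.331, -0.223], TCP at [0.209, 0.482, 0.405] pointing down, gripper open.
Joint ranges: [-2.94, 2.94], [-0.97, 2.17], [0.19, 2.56], [-1.23, 4.37], [0.02, 3.11], [-2.88, 2.88]. Speed limits (rad/s): [2.39, 2.39, 3.01, 3.14, 3.14, 3.14].

## Interface

Orientations are given as a 3x3 rotation matrix whose columns are the frame's x, y, z axes.
In Python, from cell import env, eyes gives the robot as it stands. The module is installed in compiled form; this text tells all that it offers.
- The arm moves only by the tool move_arm, never from a script. Its argument "moves" is a list of rows, each a list of 6 numbers: the shift along the world's x, y, z in m, then the turn, a rotation vector about the world's x, y, z in degrees. A call has 1 to 12 rows; each row is the pose to reach, as a shift and turn from the pose measured when the call began; what a row does not reach only later rows make up. A row lasts 1/8 s, in which the tool goes at most 62.5 mm and 10.7 degrees, less where a joint would pass 70% of its speed; a pose out of reach is approached as far as the arm can. A call with a gripper value outside its range is refused whole. "hand" is the closure in counts, from 0 (fully open) to 255 (shut), set as the call begins (left out, the last holds). The fingers move at their own pace and stop on an object; "grip_force" is the grip in N (left out, the last holds). Time passes only in rows, so rows that repeat a pose let the fingers close. It gives the time, the measured TCP pose, the force and the opening at its end, in the units of the state.
- env.observe(): the state, without advancing time (a new reading comes with each control period).
- eyes.get_image(name): name is "scene" or "top"; returns (picture, depth): 400x640x3 uint8, red, green, blue; 400x640 float32, m along the optical axis (not along the pixel's ray), 0 where there is no reading.
- eyes.camera_model(name): a dict with "fx", "fy", "cx", "cy" (pixels), "world_to_cam" (4x4, takes a point from world to camera coordinates). Camera axes: x right, y up, looking along -z (the intrinsics and any distortion apply to the point x, -y, -z); pixel columns grow to the right and rows downward; lengths in m; the calibration is good to about 2 mm. A picture is of the moment at which its call begins. camera_model takes no time and is no camera call.
- env.close_job(): hands the job in, once; it reports no verdict.
The state is a dict: "time_s": time; "joint_pos": joint angles; "qvel": joint speeds; "joint_efforts": joint torques, N m; "position": TCP position; "tcp_rot": TCP orientation; "force": force on the tool from outside, world axes, zero at the start; "torque": the same for the moment, N m; "grip_width": finger opening in m.
Only numpy, scipy, OpenCV 4.12 (cv2) and the standard library are available. Lean on these libraries where they do the work, as an engineer would, in place of code of your own. Each camera call takes 0.05 s, during which the arm holds its last target.

## Task

Take the T-key out of its block and tighten (clockwise from above) the spoke nipples of the clamped wheel in order: first the nipple next clockwise from the valve stem by two quarter turns, then the next one clockwise by one quarter turn. Feel the key onto each nipple gently, since the nipples stand off the middle of their slots: never press or force the key on the wheel harder than 30 N. Leave the key fully seated and upright on the second nipple, let go, and leave the other nipples and everything else alone.

Things in the scene. Friction and masses are not known exactly. Their poses are not given: they have to be found in the camera images.
- wheel: grey spoked wheel without tyre, 268 mm across, clamped flat, immovable. Origin on the bench under the hub, z up, x from the hub to the valve stem (8 mm upright stem on the flange, top 95 mm above the bench). Flat rim flange: top at 60 mm; rim wall 66, hub nut 80 mm high. Six upright nipples on a 110 mm radius, 30, 90, 150 ... degrees clockwise (from above) from the valve stem
- slot1 (a point): slot middle of the first nipple (30 degrees clockwise from the valve stem), on the flange top. The slot runs along the rim, square to the radius; the nipple stands 4 to 9 mm to one side or the other of this point along it, centred across it, and takes 40 N to shift. Nipple: steel, 12 mm square, 20 mm high, then a blunt cone 4 mm high, 12 to 7 mm in diameter, with a dark mark across its top
- slot2 (a point): the same for the second nipple, the next one clockwise (90 degrees from the valve stem)
- nip1 (a joint): angle of the first nipple, rad, growing as it is turned clockwise seen from above; at 0 two of its flats lie along the wheel's radius. Starts within 0.12 of 0. Stiff thread: takes 0.08 N m to turn and stays where it is left
- nip2 (a joint): angle of the second nipple, the same way
- nip3 (a joint): angle of nipple number 3 clockwise from the valve stem, the same way; to be left alone
- nip4 (a joint): angle of nipple number 4 clockwise from the valve stem, the same way; to be left alone
- nip5 (a joint): angle of nipple number 5 clockwise from the valve stem, the same way; to be left alone
- nip6 (a joint): angle of nipple number 6 clockwise from the valve stem, the same way; to be left alone
- key_grip (a point): centre of the wooden grip of the loose upright T-key, 108 mm tall, 0.2 kg. Grip 24 x 24 x 44 mm, sides along x and y; this point is 86 mm above the mouth. Cross bar 8 mm thick, 70 mm long along x, 46 mm above the mouth. Socket at the foot: square to the grip, 21 mm outside, 13.5 inside, 18 deep; about 0.13 rad of play either way on a nipple
- key_mouth (a point): centre of the square socket's mouth, the lowest point of the T-key; z up along the key. When fully seated the socket's floor rests on the nipple's cone and the mouth is 6 mm above the flange
- block: wooden block 90 x 90 x 35 mm, fixed, origin under its centre; the key stands mouth down in its square 25 mm hole, 25 mm deep, the mouth 10 mm above the bench
- driver: bystander: screwdriver lying on the bench
- oil_tin: bystander: dark tin, 60 mm across, 100 mm tall
- jack_cap: bystander: stepped steel cap 48 mm across, 28 mm high
- gland_ring: bystander: brass ring 52 mm across, 10 mm high
- lost_nut: bystander: steel ring nut 24 mm across, 10 mm high, on the bench inside the rim
- spanner: bystander: open spanner lying on the bench
- jack: bystander: bottle jack, 85 x 75 mm foot, 167 mm tall, origin under its foot
Things that resemble listed ones, but are neither listed nor needed, are in the scene too. What is shaped like the part that bears key_grip but green is not meant.

How it is judged:
By the outcome, as a careful person would: the job done as asked, in the order asked, and still so for the second after the job is handed in, with the robot touching nothing.
It also fails if it takes over 67 s, if anything falls off the work surface, if the arm or the gripper's body presses on something with over 40 N, if the wrist force passes 120 N, or if a joint passes its speed limit or range.

## Working session

There is one attempt and no reset: what is moved stays moved. The work goes in short steps, Python scripts to look and compute and a tool call to move; the robot and the scene stay as the last step left them, time stands still between calls to the robot, and variables do not carry over. Pictures are saved under pics/ and viewed, and the job is handed in when it is done.

Besides the shell and the picture viewer there is one more tool, called after ">>>" as a command line: name --pt "numbers of a row" for each row, then --argument value for the rest. move_arm: Moves the arm, as the interface text tells. Its arguments: {"type":"object","properties":{"moves":{"type":"array"},"hand":{"type":"number"},"grip_force":{"type":"number"}},"required":["moves"]}

```bash
mkdir -p pics; cat > h.py <<'E'
import numpy as np,cv2
from cell import env,eyes
def grab(n):
    p,d=eyes.get_image(n); return p,d,eyes.camera_model(n)
def unproj(m,u,v,depth):
    x=(u-m['cx'])/m['fx']*depth; y=(v-m['cy'])/m['fy']*depth
    return (np.linalg.inv(m['world_to_cam'])@np.array([x,-y,-depth,1]))[:3]
def proj(m,P):
    c=m['world_to_cam']@np.append(P,1); return m['cx']+m['fx']*c[0]/-c[2], m['cy']-m['fy']*c[1]/-c[2]
def onplane(m,u,v,z):
    a=unproj(m,u,v,.1);b=unproj(m,u,v,1.);t=(z-a[2])/(b[2]-a[2]);return a+t*(b-a)
E
python3 - <<'E'
from h import *
s=env.observe();print(s['time_s'],s['position'],s['tcp_rot'],s['force'],s['grip_width'])
for n in('scene','top'):
    p,d,m=grab(n);cv2.imwrite(f'pics/{n}0.png',p[:,:,::-1]);np.savez(f'{n}0.npz',p=p,d=d,**m)
    print(n,m['fx'],m['fy'],m['cx'],m['cy'],[k for k in m],np.linalg.inv(m['world_to_cam']).round(3))
E
```

```text
0.0 [0.2086876  0.48169586 0.40418339] [[-7.41064891e-04  3.97519546e-01  9.17593407e-01]
 [-1.00051324e-03  9.17592905e-01 -3.97520137e-01]
 [-9.99999225e-01 -1.21265257e-03 -2.82272317e-04]] [-0.04399504 -0.11292244  0.34224158] 0.08785213271937807
scene 464.5761393606505 464.5761393606505 327.09295216313654 196.95171554933688 ['fx', 'fy', 'cx', 'cy', 'world_to_cam'] [[ 0.665 -0.543  0.513  1.112]
 [ 0.747  0.476 -0.464 -0.506]
 [ 0.008  0.692  0.722  0.898]
 [ 0.     0.     0.     1.   ]]
top 440.56370239299304 440.56370239299304 321.0056541520384 203.39831772875988 ['fx', 'fy', 'cx', 'cy', 'world_to_cam'] [[ 5.500e-02  9.740e-01 -2.190e-01  2.830e-01]
 [-9.980e-01  5.400e-02 -1.100e-02  3.000e-03]
 [ 1.000e-03  2.190e-01  9.760e-01  1.181e+00]
 [ 0.000e+00  0.000e+00  0.000e+00  1.000e+00]]
```

View pics/scene0.png

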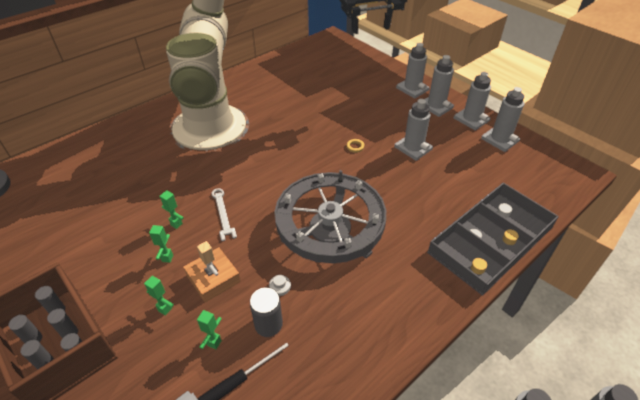

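View pics/top0.png

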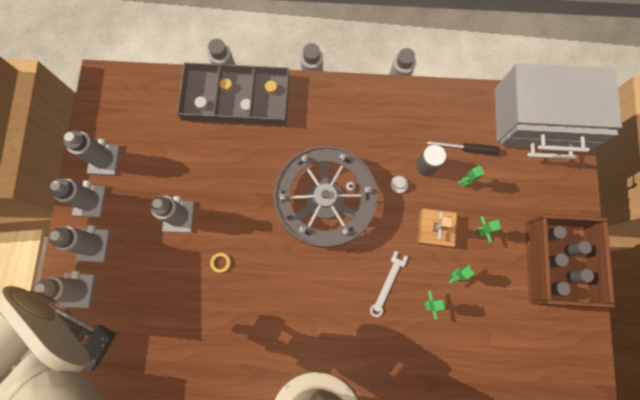

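```bash
python3 - <<'E'
from h import *
def crop(n,x0,y0,x1,y1,k,o):
    p=np.load(n+'0.npz')['p'][y0:y1,x0:x1,::-1]
    cv2.imwrite('pics/'+o,cv2.resize(p,None,fx=k,fy=k,interpolation=cv2.INTER_CUBIC))
crop('top',265,140,390,252,5,'tw.png')
crop('top',410,200,470,255,9,'tk.png')
crop('scene',265,165,395,265,6,'sw.png')
crop('scene',180,235,250,300,8,'sk.png')
E
```

```text
(no output)
```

View pics/tw.png

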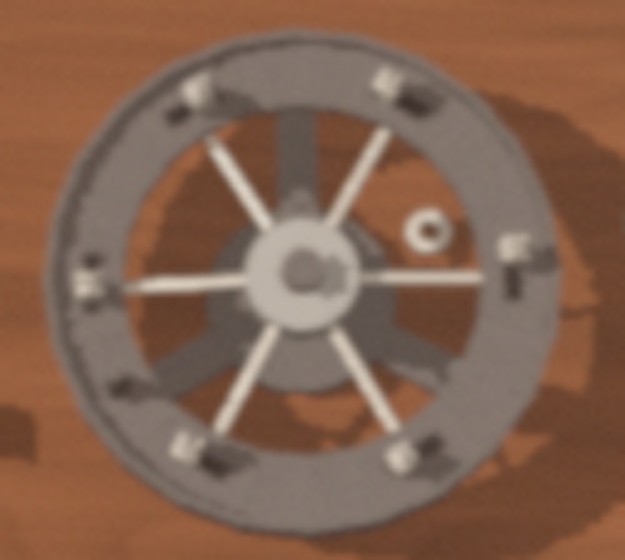

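View pics/sw.png

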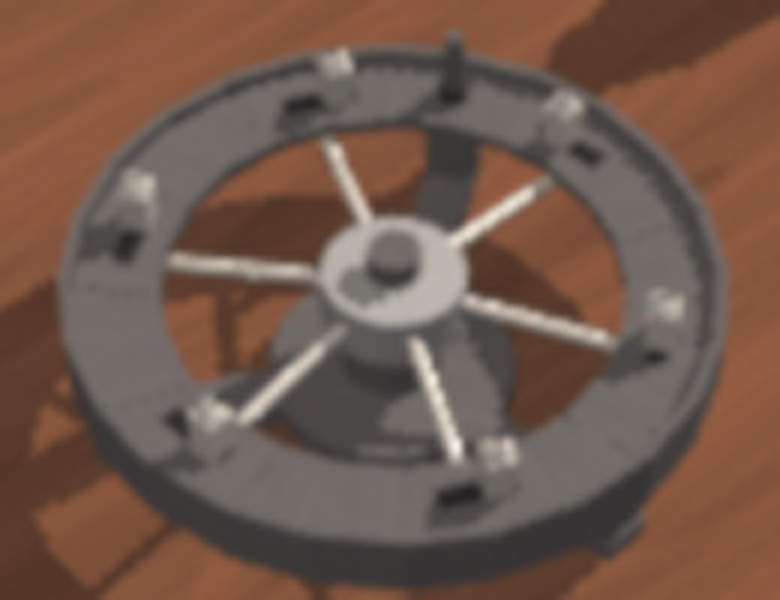

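View pics/tk.png

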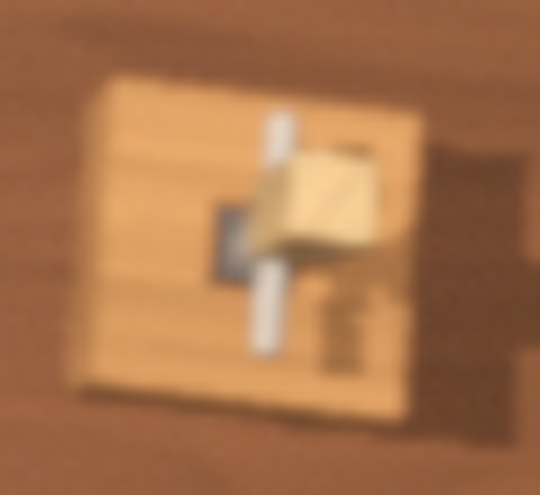

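View pics/sk.png

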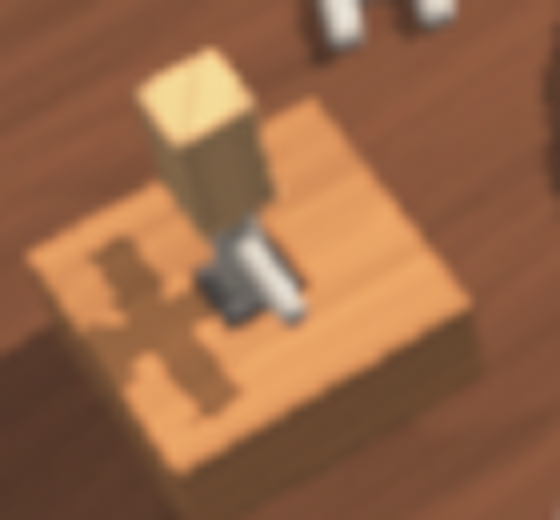

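```bash
cat >> h.py <<'E'
def cloud(d,m):
    v,u=np.mgrid[0:400,0:640]; x=(u-m['cx'])/m['fx']*d; y=(v-m['cy'])/m['fy']*d
    P=np.stack([x,-y,-d,np.ones_like(d)],-1)@np.linalg.inv(m['world_to_cam']).T
    return P[...,:3]
def load(n,i=0):
    f=np.load(f'{n}{i}.npz'); return f['p'],f['d'],f
def crop(n,x0,y0,x1,y1,k,o,i=0):
    p=load(n,i)[0][y0:y1,x0:x1,::-1]
    cv2.imwrite('pics/'+o,cv2.resize(p,None,fx=k,fy=k,interpolation=cv2.INTER_CUBIC))
def tri(mA,a,mB,b):
    A=[unproj(mA,*a,.1),unproj(mA,*a,1.)];B=[unproj(mB,*b,.1),unproj(mB,*b,1.)]
    da=A[1]-A[0];da/=np.linalg.norm(da);db=B[1]-B[0];db/=np.linalg.norm(db)
    s=np.linalg.lstsq(np.stack([da,-db],1),B[0]-A[0],rcond=None)[0]
    p,q=A[0]+s[0]*da,B[0]+s[1]*db; return (p+q)/2,np.linalg.norm(p-q)
E
python3 - <<'E'
from h import *
from scipy.optimize import least_squares
for n,box in(('top',(265,140,390,252)),('scene',(265,165,395,265))):
    p,d,m=load(n);C=cloud(d,m)
    x0,y0,x1,y1=box
    Q=C[y0:y1,x0:x1].reshape(-1,3); 
    z=Q[:,2]; h,e=np.histogram(z,bins=np.arange(-.01,.11,.004));print(n,list(zip((e[:-1]*1000).round(),h)))
    F=Q[(abs(z-.06)<.012)]
    c=F[:,:2].mean(0)
    for _ in range(3):
        r=np.hypot(*(F[:,:2]-c).T)
    # outer boundary : per angle bin max radius
    a=np.arctan2(*(F[:,:2]-c).T[::-1]);b=((a+np.pi)/(2*np.pi)*60).astype(int)
    out=np.array([F[b==k][np.argmax(r[b==k])] for k in range(60) if (b==k).any()])
    s=least_squares(lambda t:np.hypot(out[:,0]-t[0],out[:,1]-t[1])-t[2],[*c,.134],loss='soft_l1',f_scale=.002)
    print(c,s.x,F[:,2].mean(),np.std(F[:,2]))
    K=Q[(z>.074)&(z<.1)];kk=np.hypot(*(K[:,:2]-s.x[:2]).T)
    print('hub',K[kk<.03].mean(0),(kk<.03).sum())
    for P in K[(kk>.09)]: print((P*1000).round(1),end=';')
    print()
crop('top',272,180,302,210,20,'t_n1.png');crop('top',292,145,322,175,20,'t_n2.png')
crop('scene',345,165,375,200,16,'s_n1.png') ;crop('scene',360,200,390,230,16,'s_n2.png')
E
```

```text
top [(np.float64(-10.0), np.int64(16)), (np.float64(-6.0), np.int64(1091)), (np.float64(-2.0), np.int64(4633)), (np.float64(2.0), np.int64(2002)), (np.float64(6.0), np.int64(281)), (np.float64(10.0), np.int64(618)), (np.float64(14.0), np.int64(175)), (np.float64(18.0), np.int64(7)), (np.float64(22.0), np.int64(0)), (np.float64(26.0), np.int64(0)), (np.float64(30.0), np.int64(1)), (np.float64(34.0), np.int64(4)), (np.float64(38.0), np.int64(15)), (np.float64(42.0), np.int64(17)), (np.float64(46.0), np.int64(49)), (np.float64(50.0), np.int64(156)), (np.float64(54.0), np.int64(601)), (np.float64(58.0), np.int64(2289)), (np.float64(62.0), np.int64(1063)), (np.float64(66.0), np.int64(588)), (np.float64(70.0), np.int64(117)), (np.float64(74.0), np.int64(30)), (np.float64(78.0), np.int64(104)), (np.float64(82.0), np.int64(62)), (np.float64(86.0), np.int64(19)), (np.float64(90.0), np.int64(1)), (np.float64(94.0), np.int64(6)), (np.float64(98.0), np.int64(2)), (np.float64(102.0), np.int64(0))]
[0.55520488 0.00377318] [0.55737585 0.00440391 0.13437055] 0.06121556283926483 0.004037402784630669

[... 8075 characters left out ...]
[656.4 -35.1  84.3];[656.8 -32.3  82.4];[660.3 -32.7  86. ];[661.2 -30.4  85. ];[659.9 -25.8  80. ];[652.9 -34.5  77. ];[657.4 -36.   82.4];[659.4 -34.8  83.3];[660.4 -32.6  82.4];[662.9 -32.   84.3];[664.4 -30.4  84.4];[654.3 -35.8  75.8];[659.5 -37.9  82.4];[661.5 -36.7  83.3];[663.2 -35.3  83.8];[662.8 -31.7  80.4];[665.2 -30.9  81.9];[661.8 -40.1  82.8];[661.  -36.   78.7];[663.4 -35.3  80.3];[664.3 -33.   79.2];[666.3 -31.9  80.2];[666.8 -29.1  78.4];[662.9 -41.   81. ];[664.2 -39.2  80.8];[664.5 -36.3  78.7];[666.5 -35.2  79.6];[667.5 -32.9  78.7];[668.5 -30.7  77.8];[661.7 -39.6  75.1];[664.9 -39.7  78.3];[664.8 -36.4  75.4];[665.7 -34.1  74.4];[667.4 -32.6  74.8];[664.7 -39.3  74.2];
```

```bash
python3 - <<'E'
import cv2,numpy as np
from h import *
crop('scene',305,165,340,195,18,'s_n0.png')
A=[cv2.resize(cv2.imread(f'pics/{n}.png'),(390,390)) for n in('t_n1','t_n2','s_n1','s_n2')]
# print scene projection of nip1,nip2 estimates
for n in('top','scene'):
    m=load(n)[2]
    for P in((.543,.1135,.084),(.649,.063,.084),(.4935,.097,.095)): print(n,np.round(proj(m,P),1))
E
```

```text
top [282.7 196.1]
top [305.  157.7]
top [287.5 214.5]
scene [358.1 181. ]
scene [374.3 214.6]
scene [340.  170.6]
```

```bash
python3 - <<'E'
import cv2,numpy as np
from h import *
T=[]
for n,u,v in(('top',283,196),('top',305,158),('scene',358,181),('scene',374,215)):
    p=load(n)[0][v-12:v+13,u-12:u+13,::-1]
    T.append(cv2.resize(p,(300,300),interpolation=cv2.INTER_CUBIC))
o=np.vstack([np.hstack(T[:2]),np.hstack(T[2:])]);cv2.imwrite('pics/nips.png',o[:600,:])
E
```

```text
(no output)
```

View pics/nips.png

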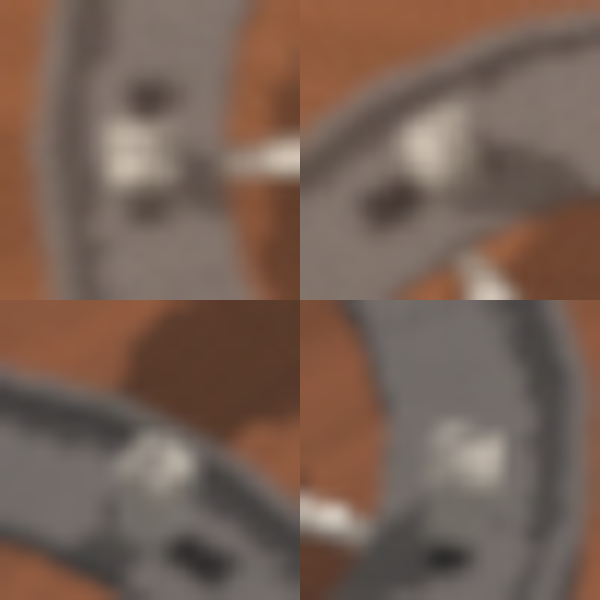

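```bash
python3 - <<'E'
from h import *
mt,ms=load('top')[2],load('scene')[2]
print(tri(mt,(282.3,196.2),ms,(358.6,181.8)))
print(tri(mt,(303.6,157.6),ms,(375.3,215.3)))
# key
for n,b in(('top',(405,195,475,260)),('scene',(170,230,250,310))):
    p,d,m=load(n);C=cloud(d,m);Q=C[b[1]:b[3],b[0]:b[2]].reshape(-1,3)
    z=Q[:,2];K=Q[(z>.105)&(z<.13)];print(n,'grip top',K.min(0).round(4),K.max(0).round(4),np.median(K,0).round(4),len(K))
    K=Q[(z>.045)&(z<.064)];print('bar',K.min(0).round(4),K.max(0).round(4),len(K))
    K=Q[(z>.028)&(z<.042)];print('block',K.min(0).round(4),K.max(0).round(4),len(K),K.mean(0))
    r=cv2.minAreaRect((K[:,:2]*1000).astype(np.float32));print(r)
    K=Q[(z>.07)&(z<.13)];r=cv2.minAreaRect((K[:,:2]*1000).astype(np.float32));print('grip rect',r)
# manual key triangulation: grip top corners tk: (297,150),(378,158),(372,248),(290,240) ; scene sk:(138,95),(213,48),(256,102),(180,145)
tk=[(297,150),(378,158),(372,248),(290,240)];sk=[(138,95),(213,48),(256,102),(180,145)]
t=lambda q:((q[0]+.5)/9-.5+410,(q[1]+.5)/9-.5+200); s=lambda q:((q[0]+.5)/8-.5+180,(q[1]+.5)/8-.5+235)
print('top centre',tri(mt,t(np.mean(tk,0)),ms,s(np.mean(sk,0))))
print('onplane top',onplane(mt,*t(np.mean(tk,0)),.118),onplane(ms,*s(np.mean(sk,0)),.118))
for q in tk: print(onplane(mt,*t(q),.118)[:2].round(4))
for q in sk: print(onplane(ms,*s(q),.118)[:2].round(4))
print('bar ends top',onplane(mt,*t((281,115)),.06),onplane(mt,*t((265,352)),.06))
for q in((108,78),(425,115),(405,415),(85,388)): print('blk',onplane(mt,*t(q),.035)[:2])
E
```

```text
(array([0.54349476, 0.11504216, 0.08038304]), np.float64(0.0001882311455430049))
(array([0.65010473, 0.06655106, 0.07997945]), np.float64(0.0010316558198918376))
top grip top [ 0.4806 -0.3098  0.1054] [ 0.5057 -0.2829  0.1242] [ 0.4921 -0.2951  0.1178] 113
bar [ 0.4578 -0.3012  0.0481] [ 0.5267 -0.29    0.0632] 49
block [ 0.4453 -0.3447  0.0281] [ 0.5413 -0.2488  0.0415] 970 [ 0.49037147 -0.29300768  0.03560819]
((493.5047607421875, -297.1448974609375), (91.77194213867188, 91.19197082519531), 85.89884948730469)
grip rect ((493.3410339355469, -296.19427490234375), (25.437477111816406, 25.071731567382812), 85.10572814941406)
scene grip top [ 0.4814 -0.3071  0.1051] [ 0.5075 -0.2814  0.1217] [ 0.4989 -0.2956  0.117 ] 149
bar [ 0.4934 -0.4097  0.0456] [ 0.5294 -0.2888  0.0639] 80
block [ 0.4443 -0.3421  0.0281] [ 0.5445 -0.2468  0.0407] 1248 [ 0.50045711 -0.29744204  0.03505896]
((494.40283203125, -294.4597473144531), (91.23614501953125, 94.475830078125), 85.28014373779297)
grip rect ((494.5592041015625, -294.57696533203125), (24.352609634399414, 27.868152618408203), 85.30287170410156)
top centre (array([ 0.49343969, -0.29533372,  0.11661127]), np.float64(0.0018532114285086077))
onplane top [ 0.49274648 -0.29578248  0.118     ] [ 0.49509188 -0.29494556  0.118     ]
[ 0.5058 -0.2857]
[ 0.5048 -0.3078]
[ 0.4798 -0.3059]
[ 0.4808 -0.2837]
[ 0.4842 -0.3061]
[ 0.4836 -0.283 ]
[ 0.5066 -0.2841]
[ 0.5057 -0.3064]
bar ends top [ 0.52797798 -0.29690936  0.06      ] [ 0.4587748  -0.29204307  0.06      ]
blk [ 0.54178929 -0.25257871]
blk [ 0.53577567 -0.34601017]
blk [ 0.44649608 -0.33910237]
blk [ 0.44926473 -0.24636195]
```

>>> move_arm --pt "0.285 -0.777 -0.05 0 0 19" --pt "0.285 -0.777 -0.05 0 0 19" --pt "0.285 -0.777 -0.05 0 0 19" --pt "0.285 -0.777 -0.05 0 0 19" --pt "0.285 -0.777 -0.05 0 0 19" --pt "0.285 -0.777 -0.05 0 0 19" --pt "0.285 -0.777 -0.05 0 0 19" --pt "0.285 -0.777 -0.05 0 0 19" --pt "0.285 -0.777 -0.05 0 0 19" --pt "0.285 -0.777 -0.05 0 0 19" --pt "0.285 -0.777 -0.05 0 0 19" --pt "0.285 -0.777 -0.05 0 0 19" --hand 0 --grip_force 20

```text
time_s: 1.6
position: [0.4646, -0.217, 0.3591]
tcp_rot: [[-0.001, 0.078, 0.997], [-0.001, 0.997, -0.078], [-1.0, -0.001, -0.0]]
force: [-0.2, 0.8, 0.6]
grip_width: 0.088
```

>>> move_arm --pt "0.029 -0.078 -0.02 0 0 0" --pt "0.029 -0.078 -0.02 0 0 0" --pt "0.029 -0.078 -0.02 0 0 0" --pt "0.029 -0.078 -0.06 0 0 0" --pt "0.029 -0.078 -0.06 0 0 0"

```text
time_s: 2.22
position: [0.4931, -0.2936, 0.2975]
tcp_rot: [[-0.004, 0.077, 0.997], [0.003, 0.997, -0.077], [-1.0, 0.003, -0.004]]
force: [0.1, 0.5, 0.6]
grip_width: 0.088
```

```bash
cat >> h.py <<'E'
def snap(i):
    for n in('scene','top'):
        p,d,m=grab(n);np.savez(f'{n}{i}.npz',p=p,d=d,**m)
def st():
    s=env.observe();R=s['tcp_rot'];print('t',round(s['time_s'],2),'pos',np.round(s['position'],4),'yaw',np.degrees(np.arctan2(R[1,1],R[0,1])).round(2),'tilt',R[:2,0].round(4),'F',np.round(s['force'],1),'T',np.round(s['torque'],3),'w',round(s['grip_width'],4),'q',np.round(s['joint_pos'],2))
E
python3 - <<'E'
from h import *
snap(1);st()
crop('top',400,180,490,260,7,'t1.png',1);crop('scene',160,215,270,305,6,'s1.png',1)
E
```

```text
t 2.33 pos [ 0.4937 -0.2944  0.3005] yaw 85.6 tilt [ 0.0002 -0.0014] F [ 0.6 -0.6  0.8] T [ 0.016 -0.006 -0.031] w 0.088 q [-0.74  0.52  1.48 -0.    1.14 -2.23]
```

View pics/t1.png

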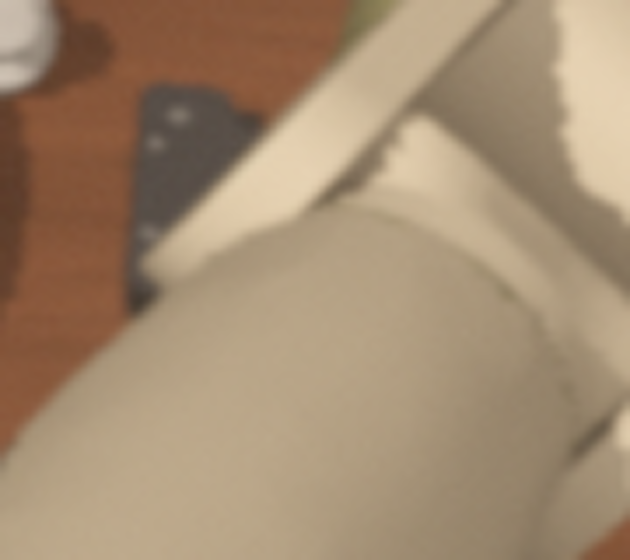

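View pics/s1.png

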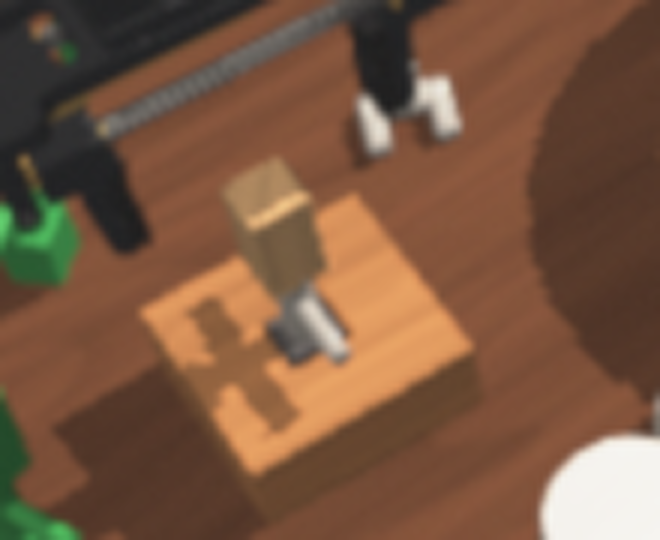

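>>> move_arm --pt "0 -0.001 -0.02 0 0 0" --pt "0 -0.001 -0.04 0 0 0" --pt "0 -0.001 -0.0575 0 0 0" --pt "0 -0.001 -0.0575 0 0 0" --pt "0 -0.001 -0.0575 0 0 0"

```text
time_s: 2.95
position: [0.4939, -0.2955, 0.244]
tcp_rot: [[0.001, 0.077, 0.997], [-0.002, 0.997, -0.077], [-1.0, -0.002, 0.001]]
force: [0.6, -0.8, -0.8]
grip_width: 0.0882
```

```bash
python3 - <<'E'
from h import *
snap(2);st()
crop('scene',160,215,270,305,6,'s2.png',2)
E
```

```text
t 3.05 pos [ 0.4939 -0.2955  0.2439] yaw 85.6 tilt [ 0.0013 -0.0023] F [ 0.4 -0.1 -0.1] T [ 0.072  0.068 -0.018] w 0.0882 q [-0.74  0.59  1.53 -0.    1.02 -2.24]
```

View pics/s2.png

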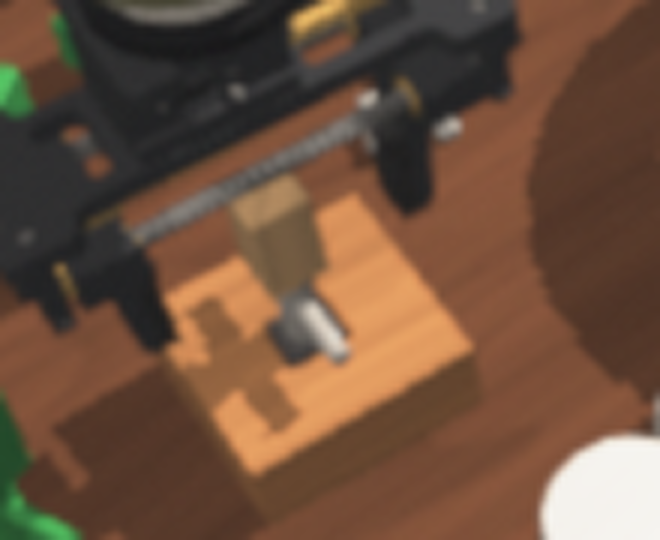

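>>> move_arm --pt "0 0 0 0 0 0" --pt "0 0 0 0 0 0" --pt "0 0 0 0 0 0" --pt "0 0 0 0 0 0" --pt "0 0 0 0 0 0" --pt "0 0 0 0 0 0" --hand 255 --grip_force 35

```text
time_s: 3.8
position: [0.4939, -0.2955, 0.2439]
tcp_rot: [[0.001, 0.077, 0.997], [-0.002, 0.997, -0.077], [-1.0, -0.002, 0.001]]
force: [0.1, -0.1, 0.1]
grip_width: 0.0304
```

```bash
python3 - <<'E'
from h import *
st()
E
```

```text
t 3.8 pos [ 0.4939 -0.2955  0.2439] yaw 85.6 tilt [ 0.0013 -0.0023] F [ 0.1 -0.1  0.1] T [ 0.036  0.023 -0.019] w 0.0304 q [-0.74  0.59  1.53 -0.    1.02 -2.24]
```

>>> move_arm --pt "0 0 0 0 0 0" --pt "0 0 0 0 0 0" --pt "0 0 0 0 0 0"

```text
time_s: 4.18
position: [0.4939, -0.2955, 0.2438]
tcp_rot: [[0.001, 0.077, 0.997], [-0.002, 0.997, -0.077], [-1.0, -0.002, 0.001]]
force: [0.8, -0.1, 0.4]
grip_width: 0.0239
```

```bash
python3 - <<'E'
from h import *
st()
E
```

```text
t 4.17 pos [ 0.4939 -0.2955  0.2438] yaw 85.6 tilt [ 0.0012 -0.0023] F [ 0.8 -0.1  0.4] T [ 0.018 -0.042 -0.015] w 0.0239 q [-0.74  0.59  1.53 -0.    1.02 -2.24]
```

>>> move_arm --pt "0 0 0.03 0 0 0" --pt "0 0 0.09 0 0 0" --pt "0 0 0.11 0 0 0" --pt "0.049 0.41 0.11 0 0 10.2" --pt "0.049 0.41 0.11 0 0 10.2" --pt "0.049 0.41 0.11 0 0 10.2" --pt "0.049 0.41 0.11 0 0 10.2" --pt "0.049 0.41 0.11 0 0 10.2" --pt "0.049 0.41 0.11 0 0 10.2" --pt "0.049 0.41 0.11 0 0 10.2" --pt "0.049 0.41 0.11 0 0 10.2" --pt "0.049 0.41 0.11 0 0 10.2"

```text
time_s: 5.68
position: [0.5428, 0.1139, 0.3536]
tcp_rot: [[0.001, -0.101, 0.995], [-0.002, 0.995, 0.101], [-1.0, -0.002, 0.001]]
force: [-0.1, -0.6, -2.4]
grip_width: 0.0238
```

```bash
python3 - <<'E'
from h import *
st()
E
```

```text
t 5.67 pos [0.5428 0.1139 0.3536] yaw 95.78 tilt [ 0.001  -0.0024] F [-0.1 -0.6 -2.4] T [0.004 0.025 0.015] w 0.0238 q [-0.    0.42  1.48 -0.    1.24 -1.67]
```

>>> move_arm --pt "0.0003 0.0005 -0.02 0 0 0" --pt "0.0003 0.0005 -0.027 0 0 0" --pt "0.0003 0.0005 -0.027 0 0 0" --pt "0.0003 0.0005 -0.027 0 0 0"

```text
time_s: 6.18
position: [0.5432, 0.1141, 0.3272]
tcp_rot: [[0.002, -0.1, 0.995], [-0.002, 0.995, 0.1], [-1.0, -0.003, 0.002]]
force: [-0.7, -0.1, -1.8]
grip_width: 0.0235
```

```bash
python3 - <<'E'
from h import *
snap(3);st()
crop('scene',300,110,420,210,6,'s3.png',3)
crop('top',260,140,400,250,5,'t3.png',3)
E
```

```text
t 6.28 pos [0.5432 0.1143 0.3272] yaw 95.78 tilt [ 0.0019 -0.0024] F [ 0.2  0.4 -2.4] T [ 0.049  0.035 -0.012] w 0.0236 q [-0.    0.45  1.51 -0.    1.18 -1.67]
```

View pics/s3.png

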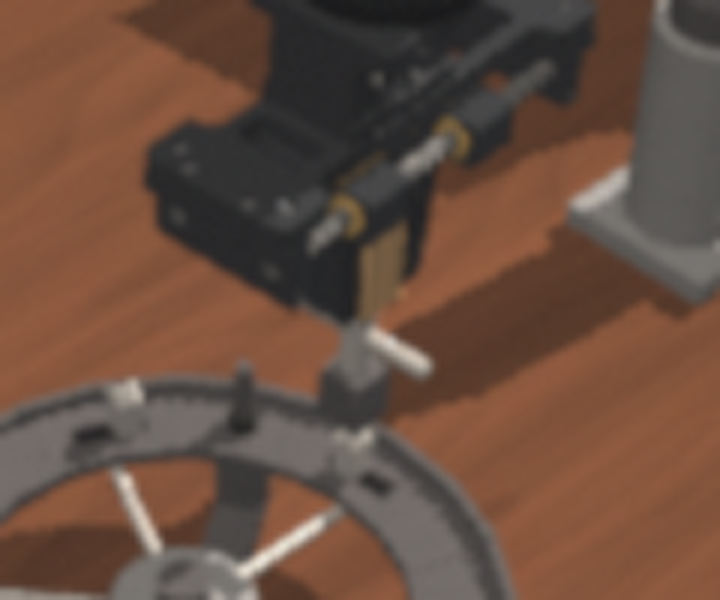

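View pics/t3.png

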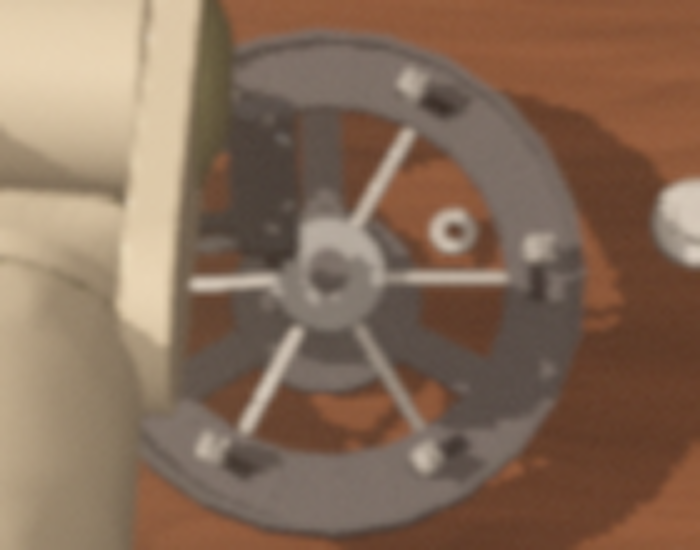

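```bash
cat >> h.py <<'E'
def view(i,u,v,h,o,key,mz,yaw):
    p,d,m=load('scene',i);k=600//(2*h);im=cv2.resize(p[v-h:v+h,u-h:u+h,::-1],None,fx=k,fy=k,interpolation=cv2.INTER_CUBIC)
    a=im.copy()
    def P(x,y,z):
        q=proj(m,np.array([x,y,z]));return tuple(int(round(t)) for t in((q[0]-u+h+.5)*k-.5,(q[1]-v+h+.5)*k-.5))
    y=np.radians(yaw);c,s=np.cos(y),np.sin(y)
    pts=[(key[0]+.0105*(i*c-j*s),key[1]+.0105*(i*s+j*c)) for i,j in((1,1),(1,-1),(-1,-1),(-1,1))]
    for z in(mz,mz+.022):
        for j in range(4): cv2.line(a,P(*pts[j],z),P(*pts[j-1],z),(0,255,0),1)
    cv2.line(a,P(*key,mz-.03),P(*key,mz+.05),(255,255,0),1)
    cv2.imwrite('pics/'+o,a)
E
python3 - <<'E'
from h import *
view(3,359,176,20,'v3.png',(.5432,.1143),.0934,95.8)
E
```

```text
(no output)
```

View pics/v3.png

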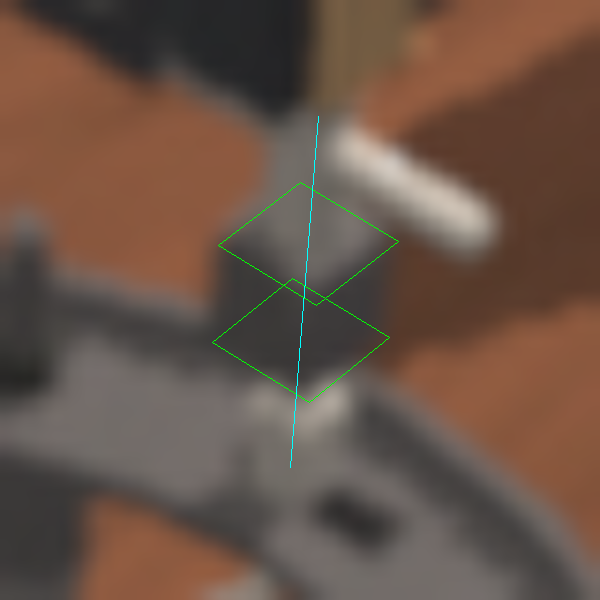

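>>> move_arm --pt "0 0 -0.004 0 0 0" --pt "0 0 -0.008 0 0 0" --pt "0 0 -0.009 0 0 0" --pt "0 0 -0.01 0 0 0" --pt "0 0 -0.01 0 0 0"

```text
time_s: 6.9
position: [0.5432, 0.1143, 0.3171]
tcp_rot: [[0.002, -0.101, 0.995], [-0.002, 0.995, 0.101], [-1.0, -0.003, 0.002]]
force: [0.1, -0.0, -2.0]
grip_width: 0.0238
```

>>> move_arm --pt "0 0 -0.001 0 0 0" --pt "0 0 -0.002 0 0 0" --pt "0 0 -0.002 0 0 0"

```text
time_s: 7.28
position: [0.5432, 0.1143, 0.315]
tcp_rot: [[0.002, -0.101, 0.995], [-0.002, 0.995, 0.101], [-1.0, -0.003, 0.002]]
force: [-0.2, -0.2, -2.1]
grip_width: 0.0237
```

>>> move_arm --pt "0 0 -0.0005 0 0 0" --pt "0 0 -0.001 0 0 0" --pt "0 0 -0.001 0 0 0"

```text
time_s: 7.65
position: [0.5432, 0.1143, 0.314]
tcp_rot: [[0.002, -0.101, 0.995], [-0.002, 0.995, 0.101], [-1.0, -0.003, 0.001]]
force: [-0.2, -0.3, -3.0]
grip_width: 0.0234
```

>>> move_arm --pt "0 0 -0.0005 0 0 0" --pt "0 0 -0.001 0 0 0" --pt "0 0 -0.001 0 0 0"

```text
time_s: 8.02
position: [0.5432, 0.1143, 0.3133]
tcp_rot: [[0.002, -0.101, 0.995], [-0.002, 0.995, 0.101], [-1.0, -0.003, 0.002]]
force: [0.5, 0.2, 0.9]
grip_width: 0.0237
```

```bash
python3 - <<'E'
from h import *
st()
E
```

```text
t 8.03 pos [0.5432 0.1143 0.3133] yaw 95.78 tilt [ 0.0024 -0.0023] F [0.5 0.2 0.9] T [ 0.152  0.068 -0.003] w 0.0237 q [-0.    0.46  1.53 -0.    1.15 -1.67]
```

>>> move_arm --pt "0 0 -0.001 0 0 0" --pt "0 0 -0.001 0 0 0"

```text
time_s: 8.28
position: [0.5432, 0.1145, 0.3122]
tcp_rot: [[0.003, -0.101, 0.995], [-0.002, 0.995, 0.101], [-1.0, -0.002, 0.002]]
force: [-0.0, 2.0, -1.6]
grip_width: 0.0237
```

```bash
python3 - <<'E'
from h import *
st()
E
```

```text
t 8.28 pos [0.5432 0.1145 0.3122] yaw 95.77 tilt [ 0.0025 -0.0016] F [-0.   2.  -1.6] T [ 0.537 -0.147  0.034] w 0.0237 q [-0.    0.46  1.53 -0.    1.14 -1.67]
```

>>> move_arm --pt "0 0.0004 0 0 0 0" --pt "0 0.0004 -0.0005 0 0 0" --pt "0 0.0004 -0.001 0 0 0" --pt "0 0.0004 -0.001 0 0 0"

```text
time_s: 8.78
position: [0.5432, 0.1148, 0.311]
tcp_rot: [[0.002, -0.1, 0.995], [-0.002, 0.995, 0.1], [-1.0, -0.002, 0.002]]
force: [0.9, 0.8, -2.1]
grip_width: 0.0238
```

```bash
python3 - <<'E'
from h import *
st()
E
```

```text
t 8.78 pos [0.5432 0.1148 0.311 ] yaw 95.77 tilt [ 0.0023 -0.0017] F [ 0.9  0.8 -2.1] T [ 0.11  -0.147 -0.013] w 0.0238 q [-0.    0.47  1.53 -0.    1.14 -1.67]
```

>>> move_arm --pt "0.0003 0.0002 -0.001 0 0 0" --pt "0.0003 0.0002 -0.0025 0 0 0" --pt "0.0003 0.0002 -0.004 0 0 0" --pt "0.0003 0.0002 -0.0055 0 0 0" --pt "0.0003 0.0002 -0.0055 0 0 0"

```text
time_s: 9.4
position: [0.5435, 0.115, 0.3054]
tcp_rot: [[0.002, -0.101, 0.995], [-0.002, 0.995, 0.101], [-1.0, -0.002, 0.002]]
force: [0.1, -1.3, -2.3]
grip_width: 0.0238
```

```bash
python3 - <<'E'
from h import *
st()
E
```

```text
t 9.4 pos [0.5435 0.115  0.3054] yaw 95.77 tilt [ 0.0019 -0.0017] F [ 0.1 -1.3 -2.3] T [ 0.046 -0.047 -0.016] w 0.0238 q [-0.    0.47  1.54 -0.    1.13 -1.67]
```

>>> move_arm --pt "0 0 -0.0015 0 0 0" --pt "0 0 -0.003 0 0 0" --pt "0 0 -0.0042 0 0 0" --pt "0 0 -0.0042 0 0 0"

```text
time_s: 9.9
position: [0.5435, 0.115, 0.3011]
tcp_rot: [[0.002, -0.1, 0.995], [-0.002, 0.995, 0.1], [-1.0, -0.002, 0.002]]
force: [0.8, -0.0, -2.0]
grip_width: 0.0241
```

>>> move_arm --pt "0 0 -0.0006 0 0 0" --pt "0 0 -0.0012 0 0 0" --pt "0 0 -0.0012 0 0 0"

```text
time_s: 10.28
position: [0.5435, 0.1151, 0.2998]
tcp_rot: [[0.002, -0.101, 0.995], [-0.002, 0.995, 0.101], [-1.0, -0.002, 0.002]]
force: [0.1, 0.9, -1.7]
grip_width: 0.0234
```

```bash
python3 - <<'E'
from h import *
st()
E
```

```text
t 10.28 pos [0.5435 0.1151 0.2998] yaw 95.77 tilt [ 0.0019 -0.0017] F [ 0.1  0.9 -1.7] T [0.05  0.005 0.025] w 0.0234 q [-0.    0.48  1.54 -0.    1.12 -1.67]
```

>>> move_arm --pt "0 0 -0.0005 0 0 0" --pt "0 0 -0.0005 0 0 0"

```text
time_s: 10.52
position: [0.5435, 0.115, 0.2997]
tcp_rot: [[0.002, -0.101, 0.995], [-0.002, 0.995, 0.101], [-1.0, -0.002, 0.002]]
force: [-1.3, 0.5, 1.5]
grip_width: 0.0241
```

```bash
python3 - <<'E'
from h import *
st()
E
```

```text
t 10.53 pos [0.5435 0.115  0.2997] yaw 95.77 tilt [ 0.0023 -0.0017] F [-1.3  0.5  1.5] T [0.068 0.099 0.009] w 0.0241 q [-0.    0.48  1.54 -0.    1.12 -1.67]
```

>>> move_arm --pt "0 0 0 0 0 -2" --pt "0 0 0 0 0 -2"

```text
time_s: 10.78
position: [0.5436, 0.1151, 0.2997]
tcp_rot: [[0.002, -0.065, 0.998], [-0.002, 0.998, 0.065], [-1.0, -0.002, 0.002]]
force: [-0.6, 1.0, 0.7]
grip_width: 0.024
```

```bash
python3 - <<'E'
from h import *
st()
E
```

```text
t 10.78 pos [0.5436 0.1151 0.2997] yaw 93.73 tilt [ 0.0024 -0.0016] F [-0.6  1.   0.7] T [0.199 0.062 0.006] w 0.024 q [-0.    0.48  1.54 -0.    1.12 -1.64]
```

>>> move_arm --pt "0 0 0 0 0 -2" --pt "0 0 0 0 0 -2"

```text
time_s: 11.02
position: [0.5436, 0.1152, 0.2998]
tcp_rot: [[0.003, -0.029, 1.0], [-0.001, 1.0, 0.029], [-1.0, -0.002, 0.003]]
force: [0.4, 1.4, 0.3]
grip_width: 0.024
```

```bash
python3 - <<'E'
from h import *
st()
E
```

```text
t 11.03 pos [0.5436 0.1152 0.2998] yaw 91.69 tilt [ 0.0026 -0.0015] F [0.4 1.4 0.3] T [ 0.405 -0.006 -0.027] w 0.024 q [-0.    0.48  1.54 -0.    1.12 -1.6 ]
```

>>> move_arm --pt "0 0 0 0 0 -2" --pt "0 0 0 0 0 -2"

```text
time_s: 11.28
position: [0.5436, 0.1152, 0.2997]
tcp_rot: [[0.003, 0.006, 1.0], [-0.001, 1.0, -0.006], [-1.0, -0.001, 0.003]]
force: [-0.1, 1.6, -0.3]
grip_width: 0.0234
```

```bash
python3 - <<'E'
from h import *
st()
E
```

```text
t 11.28 pos [0.5436 0.1152 0.2997] yaw 89.65 tilt [ 0.0027 -0.0013] F [-0.1  1.6 -0.3] T [ 0.481 -0.153  0.01 ] w 0.0234 q [-0.    0.48  1.54 -0.    1.12 -1.57]
```

>>> move_arm --pt "0 0.0003 0 0 0 0" --pt "0 0.0003 0 0 0 -2" --pt "0 0.0003 0 0 0 -2"

```text
time_s: 11.65
position: [0.5436, 0.1155, 0.2997]
tcp_rot: [[0.003, 0.042, 0.999], [-0.002, 0.999, -0.042], [-1.0, -0.002, 0.003]]
force: [0.3, 0.6, -0.4]
grip_width: 0.0237
```

```bash
python3 - <<'E'
from h import *
st()
E
```

```text
t 11.65 pos [0.5436 0.1155 0.2997] yaw 87.61 tilt [ 0.0027 -0.0016] F [ 0.3  0.6 -0.4] T [ 0.171 -0.065  0.084] w 0.0237 q [-0.    0.48  1.54 -0.    1.12 -1.53]
```

>>> move_arm --pt "0 0 0 0 0 -2" --pt "0 0 0 0 0 -2"

```text
time_s: 11.9
position: [0.5436, 0.1155, 0.2997]
tcp_rot: [[0.003, 0.077, 0.997], [-0.002, 0.997, -0.077], [-1.0, -0.002, 0.003]]
force: [0.5, 0.1, 0.4]
grip_width: 0.0238
```

```bash
python3 - <<'E'
from h import *
st()
E
```

```text
t 11.9 pos [0.5436 0.1155 0.2997] yaw 85.57 tilt [ 0.0026 -0.0017] F [0.5 0.1 0.4] T [ 0.198 -0.025  0.131] w 0.0238 q [-0.    0.48  1.54 -0.    1.12 -1.49]
```

>>> move_arm --pt "0 0 0 0 0 -2" --pt "0 0 0 0 0 -2"

```text
time_s: 12.15
position: [0.5436, 0.1155, 0.2997]
tcp_rot: [[0.003, 0.113, 0.994], [-0.002, 0.994, -0.113], [-1.0, -0.002, 0.003]]
force: [0.5, 1.3, 0.3]
grip_width: 0.0236
```

```bash
python3 - <<'E'
from h import *
st()
E
```

```text
t 12.15 pos [0.5436 0.1155 0.2997] yaw 83.54 tilt [ 0.0025 -0.0018] F [0.5 1.3 0.3] T [ 0.139 -0.092  0.079] w 0.0236 q [-0.    0.48  1.54 -0.    1.12 -1.46]
```

>>> move_arm --pt "0 0 0 0 0 -7" --pt "0 0 0 0 0 -14" --pt "0 0 0 0 0 -21" --pt "0 0 0 0 0 -28" --pt "0 0 0 0 0 -35" --pt "0 0 0 0 0 -42" --pt "0 0 0 0 0 -42"

```text
time_s: 13.02
position: [0.5436, 0.1155, 0.2997]
tcp_rot: [[0.0, 0.748, 0.664], [-0.003, 0.664, -0.748], [-1.0, -0.002, 0.002]]
force: [-0.1, 0.5, -0.1]
grip_width: 0.0239
```

```bash
python3 - <<'E'
from h import *
st()
E
```

```text
t 13.03 pos [0.5436 0.1155 0.2997] yaw 41.6 tilt [ 0.0005 -0.0029] F [-0.1  0.5 -0.1] T [ 0.217  0.02  -0.011] w 0.0239 q [-0.    0.48  1.54 -0.    1.12 -0.73]
```

>>> move_arm --pt "0 0 0 0 0 -5" --pt "0 0 0 0 0 -10"

```text
time_s: 13.28
position: [0.5435, 0.1156, 0.2997]
tcp_rot: [[-0.0, 0.852, 0.524], [-0.003, 0.524, -0.852], [-1.0, -0.002, 0.002]]
force: [-0.2, 0.5, 0.1]
grip_width: 0.0238
```

```bash
python3 - <<'E'
from h import *
snap(4);st()
view(4,359,176,20,'v4.png',(.5436,.1155),.066,31.6)
E
```

```text
t 13.38 pos [0.5435 0.1156 0.2997] yaw 31.71 tilt [-0.0001 -0.0028] F [-0.1  0.8  0.3] T [0.26  0.043 0.026] w 0.0236 q [-0.    0.48  1.54 -0.    1.12 -0.55]
```

View pics/v4.png

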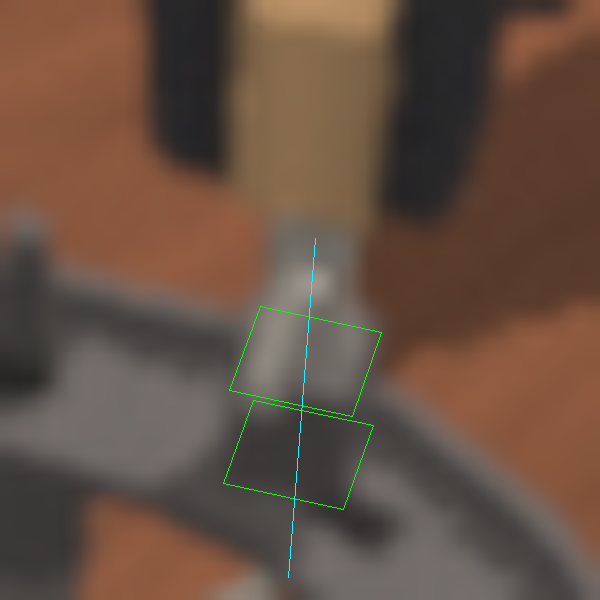

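>>> move_arm --pt "0 0.0002 0 0 0 -7" --pt "0 0.0002 0 0 0 -14" --pt "0 0.0002 0 0 0 -21" --pt "0 0.0002 0 0 0 -28" --pt "0 0.0002 0 0 0 -35" --pt "0 0.0002 0 0 0 -42" --pt "0 0.0002 0 0 0 -49" --pt "0 0.0002 0 0 0 -56" --pt "0 0.0002 0 0 0 -63" --pt "0 0.0002 0 0 0 -70"

```text
time_s: 14.62
position: [0.5435, 0.1159, 0.2997]
tcp_rot: [[-0.003, 0.785, -0.62], [-0.0, -0.62, -0.785], [-1.0, -0.002, 0.002]]
force: [0.3, 2.0, -0.0]
grip_width: 0.0239
```

```bash
python3 - <<'E'
from h import *
st()
E
```

```text
t 14.62 pos [0.5435 0.1159 0.2997] yaw -38.3 tilt [-0.0028 -0.0004] F [ 0.3  2.  -0. ] T [0.345 0.16  0.107] w 0.0239 q [-0.    0.48  1.54 -0.    1.12  0.67]
```

>>> move_arm --pt "0 0.0002 0 0 0 -7" --pt "0 0.0002 0 0 0 -14" --pt "0 0.0002 0 0 0 -21" --pt "0 0.0002 0 0 0 -28" --pt "0 0.0002 0 0 0 -35" --pt "0 0.0002 0 0 0 -42" --pt "0 0.0002 0 0 0 -49" --pt "0 0.0002 0 0 0 -54" --pt "0 0.0002 0 0 0 -54" --pt "0 0.0002 0 0 0 -54"

```text
time_s: 15.88
position: [0.5436, 0.1161, 0.2997]
tcp_rot: [[-0.002, -0.037, -0.999], [0.002, -0.999, 0.037], [-1.0, -0.002, 0.002]]
force: [2.1, 0.6, -1.4]
grip_width: 0.0235
```

```bash
python3 - <<'E'
from h import *
st()
E
```

```text
t 15.88 pos [0.5436 0.1161 0.2997] yaw -92.12 tilt [-0.0016  0.002 ] F [ 2.1  0.6 -1.4] T [ 0.411 -0.129  0.027] w 0.0235 q [-0.    0.48  1.54  0.    1.12  1.61]
```

>>> move_arm --pt "0 -0.0003 0 0 0 5" --pt "0 -0.0003 0 0 0 7" --pt "0 -0.0003 0.002 0 0 7" --pt "0 -0.0003 0.005 0 0 7"

```text
time_s: 16.38
position: [0.5435, 0.1157, 0.3046]
tcp_rot: [[-0.003, 0.085, -0.996], [0.002, -0.996, -0.085], [-1.0, -0.002, 0.003]]
force: [0.9, -0.1, -2.6]
grip_width: 0.0232
```

```bash
python3 - <<'E'
from h import *
st()
E
```

```text
t 16.38 pos [0.5435 0.1157 0.3046] yaw -85.14 tilt [-0.0027  0.0016] F [ 0.9 -0.1 -2.6] T [-0.003  0.146 -0.029] w 0.0232 q [-0.    0.48  1.54  0.    1.13  1.48]
```

>>> move_arm --pt "0 0 0.01 0 0 0" --pt "0 0 0.025 0 0 0" --pt "0 0 0.04 0 0 10" --pt "0.107 -0.049 0.04 0 0 20" --pt "0.107 -0.049 0.04 0 0 30" --pt "0.107 -0.049 0.04 0 0 40" --pt "0.107 -0.049 0.04 0 0 50" --pt "0.107 -0.049 0.04 0 0 60" --pt "0.107 -0.049 0.04 0 0 70" --pt "0.107 -0.049 0.04 0 0 80" --pt "0.107 -0.049 0.04 0 0 90" --pt "0.107 -0.049 0.04 0 0 100"

```text
time_s: 17.88
position: [0.6504, 0.0667, 0.3457]
tcp_rot: [[-0.001, 0.965, 0.262], [-0.003, 0.262, -0.965], [-1.0, -0.001, 0.003]]
force: [1.6, 0.7, -1.8]
grip_width: 0.0238
```

>>> move_arm --pt "0 0 0 0 0 10" --pt "0 0 0 0 0 20.8" --pt "0 0 0 0 0 20.8" --pt "0 0 0 0 0 20.8"

```text
time_s: 18.38
position: [0.6504, 0.0667, 0.3462]
tcp_rot: [[0.001, 0.811, 0.585], [-0.003, 0.585, -0.811], [-1.0, -0.001, 0.003]]
force: [-0.1, -0.2, -2.3]
grip_width: 0.0237
```

```bash
python3 - <<'E'
from h import *
st()
E
```

```text
t 18.38 pos [0.6504 0.0667 0.3462] yaw 35.77 tilt [ 0.0009 -0.0032] F [-0.1 -0.2 -2.3] T [-0.03   0.011  0.014] w 0.0237 q [-0.08  0.64  1.14 -0.    1.35 -0.7 ]
```

>>> move_arm --pt "0 0 -0.01 0 0 0" --pt "0 0 -0.019 0 0 0" --pt "0 0 -0.019 0 0 0" --pt "0 0 -0.019 0 0 0"

```text
time_s: 18.88
position: [0.6505, 0.0667, 0.3273]
tcp_rot: [[0.001, 0.812, 0.584], [-0.003, 0.584, -0.812], [-1.0, -0.001, 0.003]]
force: [0.0, -0.3, -2.6]
grip_width: 0.0234
```

```bash
python3 - <<'E'
from h import *
snap(5);st()
view(5,375,207,20,'v5.png',(.6504,.0667),.0934,35.8)
view(5,358,185,20,'v5b.png',(.5436,.1155),.066,5.8)
E
```

```text
t 18.98 pos [0.6505 0.0667 0.3275] yaw 35.76 tilt [ 0.0014 -0.0032] F [ 0.2  2.  -1.9] T [-0.028  0.044  0.031] w 0.0238 q [-0.08  0.66  1.17 -0.    1.31 -0.7 ]
```

View pics/v5.png

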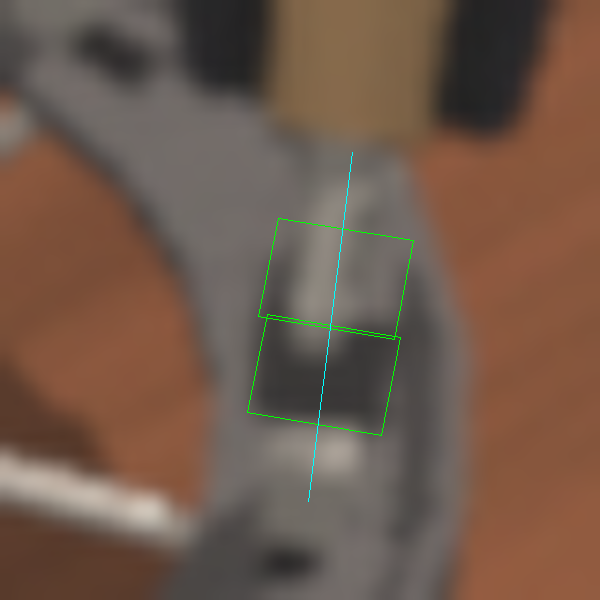

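View pics/v5b.png

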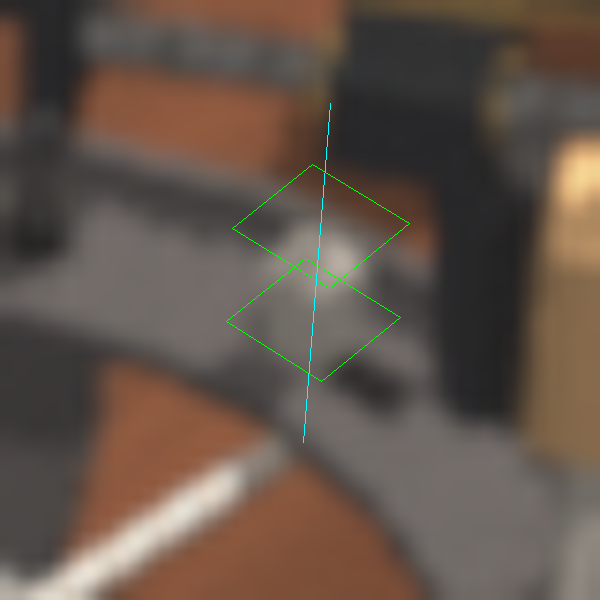

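>>> move_arm --pt "0 0 -0.004 0 0 0" --pt "0 0 -0.008 0 0 0" --pt "0 0 -0.0095 0 0 0" --pt "0 0 -0.0105 0 0 0" --pt "0 0 -0.0105 0 0 0"

```text
time_s: 19.6
position: [0.6505, 0.0667, 0.317]
tcp_rot: [[0.001, 0.811, 0.584], [-0.003, 0.584, -0.811], [-1.0, -0.001, 0.003]]
force: [-0.2, -0.1, -2.4]
grip_width: 0.0237
```

>>> move_arm --pt "0 0 -0.001 0 0 0" --pt "0 0 -0.0015 0 0 0" --pt "0 0 -0.0015 0 0 0"

```text
time_s: 19.98
position: [0.6504, 0.0667, 0.3155]
tcp_rot: [[0.001, 0.811, 0.584], [-0.003, 0.584, -0.811], [-1.0, -0.001, 0.003]]
force: [-0.3, -0.3, -2.1]
grip_width: 0.0238
```

```bash
python3 - <<'E'
from h import *
st()
E
```

```text
t 19.98 pos [0.6504 0.0667 0.3155] yaw 35.76 tilt [ 0.0014 -0.0032] F [-0.3 -0.3 -2.1] T [-0.053  0.043  0.009] w 0.0238 q [-0.08  0.67  1.18 -0.    1.29 -0.7 ]
```

>>> move_arm --pt "0 0 -0.0005 0 0 0" --pt "0 0 -0.001 0 0 0" --pt "0 0 -0.001 0 0 0"

```text
time_s: 20.35
position: [0.6505, 0.0667, 0.3144]
tcp_rot: [[0.001, 0.811, 0.584], [-0.003, 0.584, -0.811], [-1.0, -0.001, 0.003]]
force: [-0.5, -0.2, -1.6]
grip_width: 0.0238
```

>>> move_arm --pt "0 0 -0.0005 0 0 0" --pt "0 0 -0.001 0 0 0" --pt "0 0 -0.001 0 0 0"

```text
time_s: 20.72
position: [0.6504, 0.0667, 0.3134]
tcp_rot: [[0.001, 0.811, 0.584], [-0.003, 0.584, -0.811], [-1.0, -0.001, 0.003]]
force: [1.0, 0.4, -2.2]
grip_width: 0.0237
```

```bash
python3 - <<'E'
from h import *
st()
E
```

```text
t 20.73 pos [0.6504 0.0667 0.3134] yaw 35.76 tilt [ 0.0012 -0.0032] F [ 1.   0.4 -2.2] T [-0.078  0.078 -0.003] w 0.0237 q [-0.08  0.67  1.19 -0.    1.28 -0.7 ]
```

>>> move_arm --pt "0 0 -0.0005 0 0 0" --pt "0 0 -0.001 0 0 0" --pt "0 0 -0.001 0 0 0"

```text
time_s: 21.1
position: [0.6504, 0.0667, 0.3123]
tcp_rot: [[0.001, 0.811, 0.584], [-0.003, 0.584, -0.811], [-1.0, -0.001, 0.003]]
force: [-0.0, 0.0, -2.1]
grip_width: 0.0236
```

```bash
python3 - <<'E'
from h import *
st()
E
```

```text
t 21.1 pos [0.6504 0.0667 0.3123] yaw 35.76 tilt [ 0.0012 -0.0032] F [-0.   0.  -2.1] T [-0.048  0.086  0.038] w 0.0236 q [-0.08  0.67  1.19 -0.    1.28 -0.7 ]
```

>>> move_arm --pt "0 0 -0.0005 0 0 0" --pt "0 0 -0.0015 0 0 0" --pt "0 0 -0.002 0 0 0"

```text
time_s: 21.48
position: [0.6504, 0.0667, 0.3102]
tcp_rot: [[0.001, 0.811, 0.584], [-0.003, 0.584, -0.811], [-1.0, -0.001, 0.003]]
force: [0.6, 0.7, -1.7]
grip_width: 0.0238
```

```bash
python3 - <<'E'
from h import *
st()
E
```

```text
t 21.48 pos [0.6504 0.0667 0.3102] yaw 35.76 tilt [ 0.0011 -0.0031] F [ 0.6  0.7 -1.7] T [-0.069  0.089 -0.075] w 0.0238 q [-0.08  0.67  1.19 -0.    1.28 -0.7 ]
```

>>> move_arm --pt "0 0 -0.001 0 0 0" --pt "0 0 -0.002 0 0 0" --pt "0 0 -0.003 0 0 0" --pt "0 0 -0.004 0 0 0"

```text
time_s: 21.98
position: [0.6504, 0.0668, 0.3061]
tcp_rot: [[0.001, 0.811, 0.584], [-0.003, 0.584, -0.811], [-1.0, -0.001, 0.003]]
force: [-0.7, 0.2, -2.2]
grip_width: 0.0239
```

```bash
python3 - <<'E'
from h import *
st()
E
```

```text
t 21.98 pos [0.6504 0.0668 0.3061] yaw 35.76 tilt [ 0.0011 -0.0031] F [-0.7  0.2 -2.2] T [-0.042  0.038 -0.033] w 0.0239 q [-0.08  0.68  1.19 -0.    1.27 -0.7 ]
```

Sliding on freely; seat it.

>>> move_arm --pt "0 0 -0.0015 0 0 0" --pt "0 0 -0.003 0 0 0" --pt "0 0 -0.0045 0 0 0" --pt "0 0 -0.0055 0 0 0" --pt "0 0 -0.0055 0 0 0"

```text
time_s: 22.6
position: [0.6504, 0.0667, 0.3005]
tcp_rot: [[0.001, 0.811, 0.584], [-0.003, 0.584, -0.811], [-1.0, -0.001, 0.003]]
force: [-0.6, 0.2, -2.3]
grip_width: 0.0236
```

>>> move_arm --pt "0 0 -0.0005 0 0 0" --pt "0 0 -0.001 0 0 0" --pt "0 0 -0.0012 0 0 0"

```text
time_s: 22.98
position: [0.6505, 0.0667, 0.2997]
tcp_rot: [[0.001, 0.811, 0.584], [-0.003, 0.584, -0.811], [-1.0, -0.001, 0.003]]
force: [-1.0, -0.5, 1.3]
grip_width: 0.0238
```

```bash
python3 - <<'E'
from h import *
st()
E
```

```text
t 22.98 pos [0.6505 0.0667 0.2997] yaw 35.76 tilt [ 0.0014 -0.0032] F [-1.  -0.5  1.3] T [-0.085  0.289 -0.016] w 0.0238 q [-0.08  0.68  1.2  -0.    1.26 -0.7 ]
```

>>> move_arm --pt "0 0 0.0001 0 0 -2" --pt "0 0 0.0001 0 0 -3" --pt "0 0 0.0001 0 0 -3"

```text
time_s: 23.35
position: [0.6505, 0.0666, 0.2997]
tcp_rot: [[0.001, 0.841, 0.541], [-0.003, 0.541, -0.841], [-1.0, -0.001, 0.003]]
force: [-1.1, -1.5, -1.0]
grip_width: 0.0236
```

```bash
python3 - <<'E'
from h import *
st()
E
```

```text
t 23.35 pos [0.6505 0.0666 0.2997] yaw 32.74 tilt [ 0.0011 -0.0035] F [-1.1 -1.5 -1. ] T [-0.337  0.278  0.085] w 0.0236 q [-0.08  0.68  1.2  -0.    1.26 -0.65]
```

>>> move_arm --pt "0 0 0 0 0 -2" --pt "0 0 0 0 0 -2"

```text
time_s: 23.6
position: [0.6505, 0.0665, 0.2998]
tcp_rot: [[0.001, 0.86, 0.51], [-0.004, 0.51, -0.86], [-1.0, -0.001, 0.004]]
force: [-0.7, -2.0, -0.2]
grip_width: 0.0237
```

```bash
python3 - <<'E'
from h import *
st()
E
```

```text
t 23.6 pos [0.6505 0.0665 0.2998] yaw 30.7 tilt [ 0.0009 -0.0038] F [-0.7 -2.  -0.2] T [-0.475  0.271  0.012] w 0.0237 q [-0.08  0.68  1.2  -0.    1.26 -0.61]
```

>>> move_arm --pt "0 0 0 0 0 -1.5" --pt "0 0 0 0 0 -1.5"

```text
time_s: 23.85
position: [0.6504, 0.0665, 0.2998]
tcp_rot: [[0.001, 0.873, 0.487], [-0.004, 0.487, -0.873], [-1.0, -0.001, 0.004]]
force: [-1.6, -2.1, -0.8]
grip_width: 0.0241
```

```bash
python3 - <<'E'
from h import *
st()
E
```

```text
t 23.85 pos [0.6504 0.0665 0.2998] yaw 29.17 tilt [ 0.0007 -0.004 ] F [-1.6 -2.1 -0.8] T [-0.586  0.27   0.038] w 0.0241 q [-0.08  0.68  1.2  -0.    1.26 -0.58]
```

>>> move_arm --pt "0 0 0 0 0 -1.5" --pt "0 0 0 0 0 -1.5"

```text
time_s: 24.1
position: [0.6504, 0.0664, 0.2998]
tcp_rot: [[0.001, 0.886, 0.464], [-0.004, 0.464, -0.886], [-1.0, -0.001, 0.004]]
force: [-1.7, -3.3, -0.7]
grip_width: 0.0236
```

```bash
python3 - <<'E'
from h import *
st()
E
```

```text
t 24.1 pos [0.6504 0.0664 0.2998] yaw 27.64 tilt [ 0.0005 -0.0042] F [-1.7 -3.3 -0.7] T [-0.608  0.323  0.   ] w 0.0236 q [-0.08  0.68  1.2  -0.    1.26 -0.56]
```

>>> move_arm --pt "-0.0002 -0.0005 0 0 0 0" --pt "-0.0002 -0.0005 0 0 0 0" --pt "-0.0002 -0.0005 0 0 0 0"

```text
time_s: 24.48
position: [0.6503, 0.066, 0.2998]
tcp_rot: [[0.001, 0.886, 0.464], [-0.004, 0.464, -0.886], [-1.0, -0.001, 0.004]]
force: [-0.7, -0.5, -1.2]
grip_width: 0.0237
```

```bash
python3 - <<'E'
from h import *
st()
E
```

```text
t 24.48 pos [0.6503 0.066  0.2998] yaw 27.64 tilt [ 0.0008 -0.0038] F [-0.7 -0.5 -1.2] T [-0.101  0.019 -0.027] w 0.0237 q [-0.08  0.68  1.2  -0.    1.26 -0.56]
```

Centred. Continue seeking the engagement torque.

>>> move_arm --pt "0 0 0 0 0 -1.5" --pt "0 0 0 0 0 -1.5"

```text
time_s: 24.72
position: [0.6503, 0.0661, 0.2998]
tcp_rot: [[0.001, 0.898, 0.44], [-0.004, 0.44, -0.898], [-1.0, -0.001, 0.004]]
force: [0.3, -0.5, -1.2]
grip_width: 0.0239
```

```bash
python3 - <<'E'
from h import *
st()
E
```

```text
t 24.73 pos [0.6503 0.0661 0.2998] yaw 26.12 tilt [ 0.0007 -0.0039] F [ 0.3 -0.5 -1.2] T [-0.157  0.109  0.078] w 0.0239 q [-0.08  0.68  1.2  -0.    1.26 -0.53]
```

>>> move_arm --pt "0 0 0 0 0 -1.5" --pt "0 0 0 0 0 -1.5"

```text
time_s: 24.98
position: [0.6503, 0.0661, 0.2998]
tcp_rot: [[0.001, 0.909, 0.416], [-0.004, 0.416, -0.909], [-1.0, -0.001, 0.004]]
force: [0.9, -1.0, -0.7]
grip_width: 0.024
```

```bash
python3 - <<'E'
from h import *
st()
E
```

```text
t 24.98 pos [0.6503 0.0661 0.2998] yaw 24.59 tilt [ 0.0006 -0.0038] F [ 0.9 -1.  -0.7] T [-0.156  0.134  0.011] w 0.024 q [-0.08  0.68  1.2  -0.    1.26 -0.51]
```

>>> move_arm --pt "0 0 0 0 0 -1.5" --pt "0 0 0 0 0 -1.5"

```text
time_s: 25.22
position: [0.6503, 0.0661, 0.2998]
tcp_rot: [[0.0, 0.92, 0.392], [-0.004, 0.392, -0.92], [-1.0, -0.001, 0.004]]
force: [-1.2, -0.2, -1.0]
grip_width: 0.024
```

```bash
python3 - <<'E'
from h import *
st()
E
```

```text
t 25.23 pos [0.6503 0.0661 0.2998] yaw 23.06 tilt [ 0.0004 -0.0038] F [-1.2 -0.2 -1. ] T [-0.152  0.132  0.092] w 0.024 q [-0.08  0.68  1.2  -0.    1.26 -0.48]
```

>>> move_arm --pt "0 0 0 0 0 -1.5" --pt "0 0 0 0 0 -1.5"

```text
time_s: 25.48
position: [0.6503, 0.0661, 0.2998]
tcp_rot: [[0.0, 0.93, 0.367], [-0.004, 0.367, -0.93], [-1.0, -0.001, 0.004]]
force: [0.2, -1.2, -1.1]
grip_width: 0.0237
```

```bash
python3 - <<'E'
from h import *
st()
E
```

```text
t 25.48 pos [0.6503 0.0661 0.2998] yaw 21.53 tilt [ 0.0004 -0.0038] F [ 0.2 -1.2 -1.1] T [-0.166  0.136  0.025] w 0.0237 q [-0.08  0.68  1.2  -0.    1.26 -0.45]
```

```bash
python3 - <<'E'
from h import *
T=[]
for _ in range(10):
    eyes.get_image('scene');s=env.observe();T.append([*s['torque'],*s['force']])
T=np.array(T);print(T.mean(0).round(3),T.std(0).round(3),s['time_s'])
E
```

```text
[-0.146  0.098  0.036 -0.139 -0.889 -1.043] [0.023 0.022 0.032 0.247 0.444 0.481] 25.975
```

>>> move_arm --pt "0 0 0 0 0 -7" --pt "0 0 0 0 0 -14" --pt "0 0 0 0 0 -21" --pt "0 0 0 0 0 -28" --pt "0 0 0 0 0 -35" --pt "0 0 0 0 0 -42" --pt "0 0 0 0 0 -49" --pt "0 0 0 0 0 -56" --pt "0 0 0 0 0 -63" --pt "0 0 0 0 0 -70" --pt "0 0 0 0 0 -70"

```text
time_s: 27.35
position: [0.6504, 0.0662, 0.2998]
tcp_rot: [[-0.003, 0.664, -0.747], [-0.001, -0.747, -0.664], [-1.0, -0.001, 0.003]]
force: [1.2, 0.3, -1.7]
grip_width: 0.024
```

```bash
python3 - <<'E'
from h import *
st()
E
```

```text
t 27.35 pos [0.6504 0.0662 0.2998] yaw -48.37 tilt [-0.0026 -0.0012] F [ 1.2  0.3 -1.7] T [ 0.189 -0.286  0.068] w 0.024 q [-0.08  0.68  1.2  -0.    1.26  0.77]
```

>>> move_arm --pt "0.0001 0 0 0 0 -5" --pt "0.0001 0 0 0 0 -10" --pt "0.0001 0 0 0 0 -14.8" --pt "0.0001 0 0 0 0 -14.8" --pt "0.0001 0 0 0 0 -14.8"

```text
time_s: 27.98
position: [0.6505, 0.0663, 0.2998]
tcp_rot: [[-0.003, 0.454, -0.891], [-0.0, -0.891, -0.454], [-1.0, -0.001, 0.003]]
force: [1.8, 0.3, -2.4]
grip_width: 0.0239
```

```bash
python3 - <<'E'
from h import *
T=[]
st()
for _ in range(8):
    eyes.get_image('scene');s=env.observe();T.append([*s['torque'],*s['force']])
T=np.array(T);print(T.mean(0).round(3),T.std(0).round(3),s['time_s'])
E
```

```text
t 27.98 pos [0.6505 0.0663 0.2998] yaw -63.02 tilt [-0.0026 -0.0004] F [ 1.8  0.3 -2.4] T [ 0.2   -0.237  0.07 ] w 0.0239 q [-0.08  0.68  1.2  -0.    1.26  1.02]
[ 0.175 -0.195  0.04   1.598  0.922 -2.14 ] [0.022 0.03  0.032 0.47  0.401 0.496] 28.375
```

>>> move_arm --pt "0.0003 0.0002 0 0 0 3" --pt "0.0003 0.0002 0 0 0 6" --pt "0.0003 0.0002 -0.0004 0 0 6" --pt "0.0003 0.0002 -0.0006 0 0 6"

```text
time_s: 28.88
position: [0.6507, 0.0664, 0.2996]
tcp_rot: [[-0.003, 0.542, -0.841], [-0.001, -0.841, -0.542], [-1.0, -0.001, 0.003]]
force: [-0.9, -0.3, 2.6]
grip_width: 0.0237
```

```bash
python3 - <<'E'
from h import *
T=[]
st()
for _ in range(6):
    eyes.get_image('scene');s=env.observe();T.append([*s['torque'],*s['force']])
T=np.array(T);print(T.mean(0).round(3),T.std(0).round(3),s['time_s'],s['position'])
E
```

```text
t 28.88 pos [0.6507 0.0664 0.2996] yaw -57.21 tilt [-0.0026 -0.0009] F [-0.9 -0.3  2.6] T [-0.082  0.419  0.073] w 0.0237 q [-0.08  0.69  1.2  -0.    1.26  0.92]
[-0.067  0.504  0.01  -1.978 -0.238  4.139] [0.023 0.029 0.027 0.541 0.38  0.286] 29.175 [0.65077764 0.06644255 0.29959992]
```

>>> move_arm --pt "-0.0004 0 0.0003 0 0 0" --pt "-0.0004 0 0.0003 0 0 0"

```text
time_s: 29.42
position: [0.6504, 0.0664, 0.2997]
tcp_rot: [[-0.002, 0.542, -0.84], [-0.001, -0.84, -0.542], [-1.0, -0.0, 0.002]]
force: [0.5, -0.1, 1.2]
grip_width: 0.0238
```

```bash
python3 - <<'E'
from h import *
st();snap(6);view(6,375,207,20,'v6.png',(.6504,.0664),.066,-57)
E
```

```text
t 29.43 pos [0.6504 0.0664 0.2997] yaw -57.17 tilt [-0.0021 -0.0009] F [ 0.5 -0.1  1.2] T [-0.105  0.047  0.015] w 0.0238 q [-0.08  0.68  1.2  -0.    1.26  0.92]
```

View pics/v6.png

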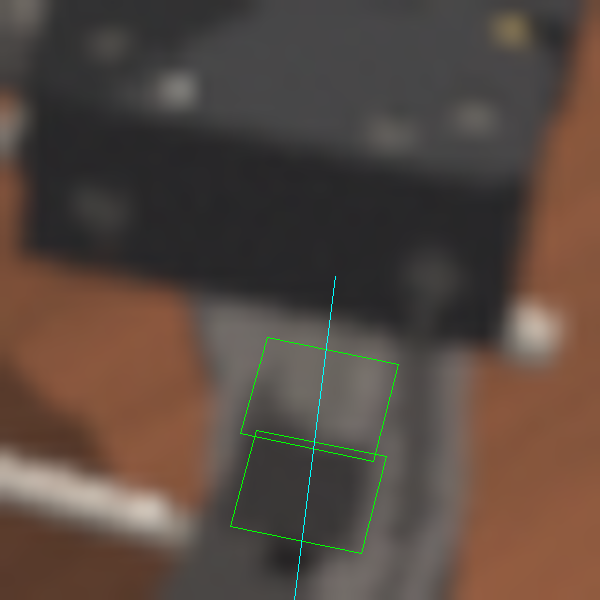

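>>> move_arm --pt "0 0 0 0 0 0" --pt "0 0 0 0 0 0" --pt "0 0 0 0 0 0" --pt "0 0 0 0 0 0" --pt "0 0 0 0 0 0" --pt "0 0 0 0 0 0" --pt "0 0 0 0 0 0" --hand 0

```text
time_s: 30.4
position: [0.6504, 0.0664, 0.2997]
tcp_rot: [[-0.002, 0.542, -0.84], [-0.001, -0.84, -0.542], [-1.0, -0.0, 0.002]]
force: [-0.5, 0.3, 0.0]
grip_width: 0.0882
```

```bash
python3 - <<'E'
from h import *
st()
E
```

```text
t 30.4 pos [0.6504 0.0664 0.2997] yaw -57.17 tilt [-0.0022 -0.0009] F [-0.5  0.3  0. ] T [-0.06   0.126 -0.002] w 0.0882 q [-0.08  0.68  1.2  -0.    1.26  0.92]
```

Rise straight, then swing toward the robot's left for a clear view.

>>> move_arm --pt "0 0 0.03 0 0 0" --pt "0 0 0.07 0 0 0" --pt "0 0 0.11 0 0 0" --pt "-0.15 0.25 0.12 0 0 0" --pt "-0.3 0.3 0.12 0 0 0" --pt "-0.3 0.3 0.12 0 0 0" --pt "-0.3 0.3 0.12 0 0 0" --pt "-0.3 0.3 0.12 0 0 0" --pt "-0.3 0.3 0.12 0 0 0" --pt "-0.3 0.3 0.12 0 0 0" --pt "-0.3 0.3 0.12 0 0 0"

```text
time_s: 31.78
position: [0.3482, 0.368, 0.4202]
tcp_rot: [[-0.002, 0.546, -0.838], [-0.0, -0.838, -0.546], [-1.0, -0.001, 0.002]]
force: [-0.0, 0.2, 0.1]
grip_width: 0.088
```

```bash
python3 - <<'E'
from h import *
snap(7);st()
view(7,375,200,30,'v7.png',(.6504,.0664),.066,-57)
crop('top',265,130,390,252,5,'t7.png',7)
C=cloud(*load('top',7)[1:]);Q=C[130:200,280:330].reshape(-1,3);K=Q[(Q[:,2]>.165)&(Q[:,2]<.19)];print('grip top',K.mean(0),np.median(K,0),len(K),(K.min(0)+K.max(0))/2)
C=cloud(*load('scene',7)[1:]);Q=C[150:220,350:400].reshape(-1,3);K=Q[(Q[:,2]>.165)&(Q[:,2]<.19)];print('grip top',np.median(K,0),len(K),(K.min(0)+K.max(0))/2)
T=[]
for n,i,u,v in(('top',0,283,196),('top',7,283,196),('scene',0,358,181),('scene',7,358,181)):
    p=load(n,i)[0][v-12:v+13,u-12:u+13,::-1]
    T.append(cv2.resize(p,(300,300),interpolation=cv2.INTER_CUBIC))
cv2.imwrite('pics/n1cmp.png',np.vstack([np.hstack(T[:2]),np.hstack(T[2:])]))
E
```

```text
t 31.88 pos [0.3504 0.3664 0.4198] yaw -57.13 tilt [-0.0018 -0.0009] F [ 0.7 -0.5 -0.3] T [-0.058  0.133  0.025] w 0.0879 q [0.58 0.26 1.53 0.   1.36 1.57]
grip top [0.64796383 0.06338154 0.17367884] [0.64798136 0.06325554 0.1740912 ] 103 [0.64800247 0.06367113 0.17142312]
grip top [0.65214371 0.06199947 0.17314002] 112 [0.65111738 0.06454883 0.17242507]
```

View pics/v7.png

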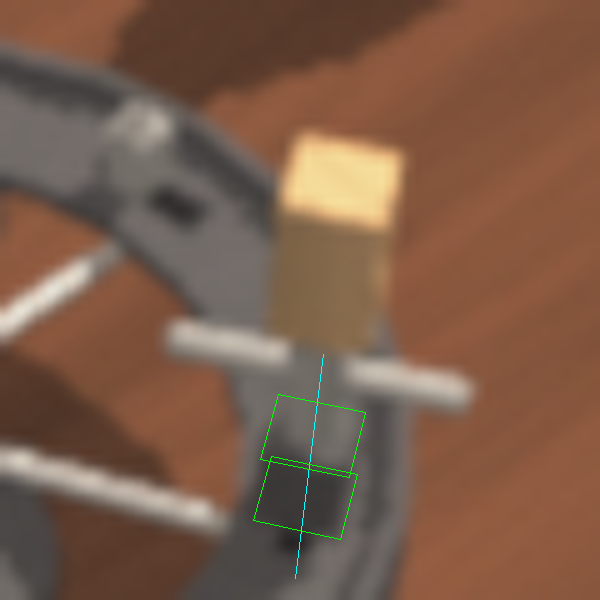

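View pics/t7.png

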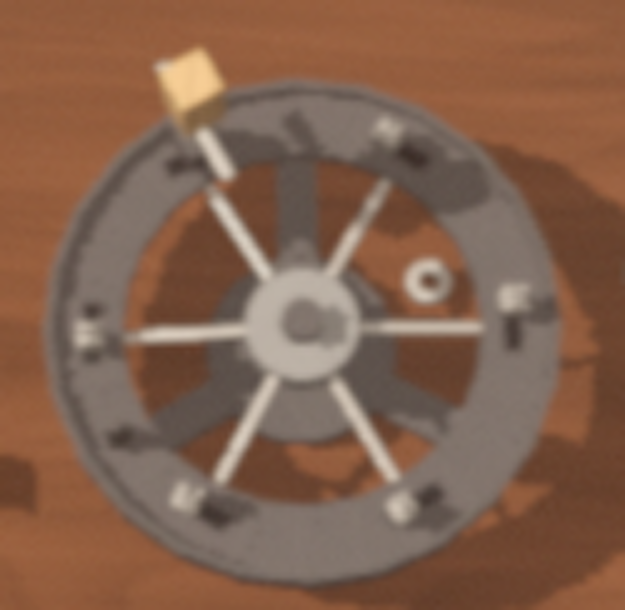

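View pics/n1cmp.png

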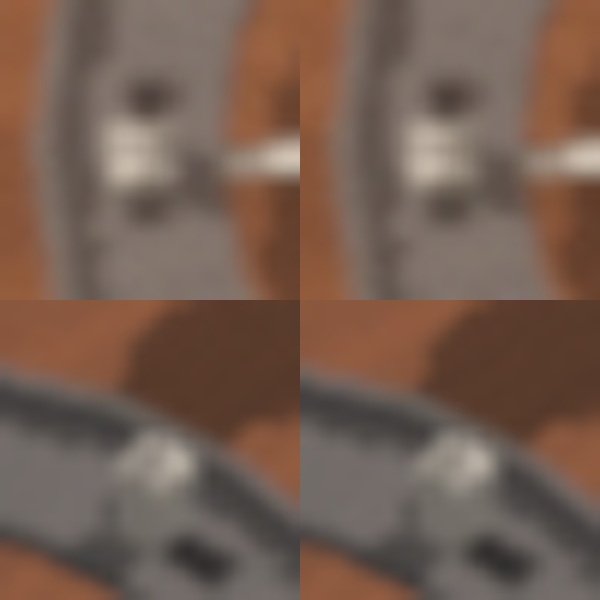

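```bash
python3 - <<'E'
from h import *
print(env.close_job());st()
E
```

```text
the job is handed in; nothing more can be done
None
the job is handed in; nothing more can be done
```

I took the T-key from its block and tightened both nipples in order. The key is left on the second nipple, released, with the arm clear, and I handed the job in at about 32 s.

- **First nipple:** it got two quarter turns. I felt the thread take up at a hand yaw of about 88° and finished at −92°, so roughly 180° clockwise. In the before and after pictures the nipple and the mark across its top look the same, as a half turn should leave them.
- **Second nipple:** it got one quarter turn. The take-up came at about 27° and I finished at −63°, so roughly 90° clockwise. I then backed the key off 6° within its play, which read as free, before letting go.
- **Forces:** the highest readings were about 6 N down and under 4 N sideways on either nipple, against the 30 N limit. These were taken at the end of each move, so brief peaks during a move would not show.
- **Final key check:** the key's top stands about 174 mm above the bench in both views, which matches fully seated. It looks upright to within about 1–2°.

The wrist torque readings were noisy (about ±0.03 N m against the 0.08 N m thread). The take-up points, and so the turn angles, are certain only to a few degrees, and the second nipple's is the less certain of the two. The other nipples looked undisturbed in the last pictures; I did not check the tools and tins around the wheel again.

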